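# Open up the counter display

### The arm

A 7-joint arm with a two-finger parallel gripper is mounted at the origin on a cart in front of the work surface, level with it; the furniture and walls round the work are solid. World frame = base frame: x ahead of the robot, y to its left, z up, the work surface at z = 0. Lengths are in m, angles in rad, forces in N, time in s.
With the tool pointing down it reaches from about 0.4 to 0.75 m from the base axis. Payload 19.5 kg.
Tool frame: the origin (TCP) lies midway between the tips of the shut fingers; the grasp point (between the pads) lies 19 mm behind it; y points along the fingers, x is the direction in which the jaws open and shut, and the axes are right-handed (so a half turn about y gives the same grasp; the last joint's range is limited). The gripper opens to 85 mm and grips with 20 to 120 N. Pads are 22 mm wide; open, the fingers measure 114 mm over their backs; the gripper's body (76 mm by 85 mm) begins 54 mm behind the grasp point. The pads swing forward as they close: fully open they stand 13 mm farther back than shut.
Start: joints at [-1.204, 0.707, -0.028, 1.485, 0.022, 0.951, -0.075], TCP at [0.229, 0.528, 0.231] pointing down, gripper open.
Joint ranges: [-2.71, 2.71], [-0.32, 2.16], [-1.57, 1.52], [0, 2.45], [-1.46, 4.6], [0, 2.02], [-2.83, 2.83]. Speed limits (rad/s): [1.89, 1.89, 2.57, 2.57, 3.01, 3.01, 3.01].

### API

Orientations are given as a unit quaternion [x, y, z, w].
In Python, from bench import * gives the robot as it stands. Calls block until the motion is done:
- goto(position, orientation): joint-space move of the TCP to a pose.
- line_to(position, ori=None, velocity=0.15): straight line of the TCP; ori=None keeps the orientation; velocity is the mean speed in m/s.
- movej(angles): joint-space move.
- set_gripper(opening): finger opening in m; the grip force is fixed at half the most; returns when the fingers have stopped.
- wait(seconds).
- ik(position, orientation): joint angles nearest the present ones, or None.
- observe(): the state.
- snapshot(name): name is "side" or "top" or "wrist"; returns (picture, depth): 400x640x3 uint8, red, green, blue; 400x640 float32, m along the optical axis (not along the pixel's ray), 0 where there is no reading.
- calibration(name): a dict with "intrinsics" (3x3 intrinsics, pixels), "k1" (the pictures are not rectified: a ray, as slopes to the right and down, at radius r is drawn at 1 + k1 r^2 times it, then the intrinsics apply), "cam_to_world" (4x4, takes a point from camera to world coordinates); the wrist camera has in their place "hand_eye" (4x4, takes a point from camera to tool coordinates, whose origin is the TCP and whose axes are the tool frame's). Camera axes: x right, y down, z forward; pixel columns grow to the right and rows downward; lengths in m; the calibration is good to about 2 mm. A picture is of the moment at which its call begins: read the wrist's pose just before it. calibration takes no time and is no camera call.
A pose or a line that the arm cannot do raises MotionError and nothing moves.
- finish_job(): hands the job in, once; it reports no verdict.
The state is a dict: "t": time; "joints": joint angles; "joint_velocities": joint speeds; "joint_efforts": joint torques, N m; "ee_pos": TCP position; "orientation": TCP orientation; "contact_force": force on the tool from outside, world axes, zero at the start; "torque": the same for the moment, N m; "opening": finger opening in m.
Only numpy, scipy, OpenCV 4.12 (cv2) and the standard library are available. Lean on these libraries where they do the work, as an engineer would, in place of code of your own. Each camera call takes 0.05 s, during which the arm holds its last target.

### The job

Open up the counter display: fold its raised front step down over the springs' dead point until it snaps onto its stop by itself; feel for the snap and do not press it on against the stop, which must never be forced. Then set the green-label tea bottle down gently on the step so that it stands there, and leave all the other goods where they are.

Things in the scene. Friction and masses are not known exactly. Their poses are not given: they have to be found in the camera images.
- display_stand: grey sheet-steel display stand, fixed to the table. Base plate 245 x 236 mm; origin on the table in mid-base, +x from its front to its back, y along its width, z up. The step's hinge axis runs along y through (0, 0, 80) mm. Behind it is a fixed deck, top at z = 100 mm, from x = 10 to 115 mm, carrying two dessert cups 63 mm tall. Side plates and wire springs stand at y = 100 to 126 mm either side.
- step_hinge (a joint): folding of the step: 0 = folded up, 72 deg above level; elevation = 72 deg minus this. Stop: somewhere from 1.12 to 1.40 rad, set by hand and not told. Springs push it up: at the front edge the load starts near 4 N, rises to 9 to 12 N on the way, falls to nothing at the dead point 3 to 5 deg before the stop; then it snaps on. Let go earlier, it flies back up. Stop is hard (about 10 N per 0.5 mm); 25 N is too much.
- front_step: the fold-down step: white tray 190 mm wide (y), 120 mm from hinge to front edge, 3 mm sheet, rims 8 mm high at front and sides, red price rail on the front edge. Origin on the hinge axis at mid-width; its -x runs along the step to the front edge; +z is square to its top face (the face lies 0.5 mm below the origin). Folded up, the top face looks at the deck, 72 deg from level; folded down it faces up.
- step_lip (a point): middle of the step's front edge (its free edge, uppermost when folded up), on the inside of the red rail, 120 mm from the hinge axis. Axes as the step's.
- green_bottle_mid (a point): middle (82 mm above the foot) of the tea bottle with the green label and white cap, 164 mm tall, body 62 mm in diameter, straight from 20 to 120 mm up; cap 32 mm; 0.2 to 0.4 kg. z is its upright axis. To stand steady it must be set square to the step, which may lie up to 8 deg off level, front edge up or down; more than 45 N on the step is too hard a landing.
- tea_bottle_2: tea bottle with an orange label, 62 x 62 x 164 mm. Bystander: leave it where it stands (it may shift 25 mm at most). Origin at the centre of its underside.
- tea_bottle_4: tea bottle with a red label, 62 x 62 x 164 mm. Bystander: leave it where it stands (it may shift 25 mm at most). Origin at the centre of its underside.
- mikan_cup_1: orange-lidded dessert cup on the stand's deck, 79 x 79 x 63 mm, on its +y half. Bystander: leave it where it stands (it may shift 25 mm at most). Origin at the centre of its underside.
- mikan_cup_2: orange-lidded dessert cup on the stand's deck, 79 x 79 x 63 mm, on its -y half. Bystander: leave it where it stands (it may shift 25 mm at most). Origin at the centre of its underside.
- coffee_cup: dark dessert cup with an orange and black lid, 87 x 89 x 80 mm. Bystander: leave it where it stands (it may shift 25 mm at most). Origin at the centre of its underside.
- gold_jar: small jar with a gold lid, 72 x 72 x 82 mm. Bystander: leave it where it stands (it may shift 25 mm at most). Origin at the centre of its underside.

How it is judged:
On the way:
1. the step has snapped over, lies on its stop and is no longer touched (value of joint step_hinge above 1.06 rad and velocity of joint step_hinge between -0.1 and 0.1 rad/s and contact force between each of the fingers, the arm and front_step below 0.1 N), for 0.3 s.
At the end, for the whole second after the job is handed in: the step lies snapped down on its stop, at rest (hinge above 1.06 rad); the green-label bottle stands on it, foot flat (axis within 0.1 rad of square to the step), its axis 22 to 90 mm in front of the hinge and within 65 mm of the step's middle, released and still (value of joint step_hinge above 1.06 rad and velocity of joint step_hinge between -0.1 and 0.1 rad/s and x of green_bottle_mid in the frame of front_step between -0.09 and -0.022 m and y of green_bottle_mid in the frame of front_step between -0.065 and 0.065 m and z of green_bottle_mid in the frame of front_step between 0.074 and 0.09 m and angle between the z axis of green_bottle_mid and the z axis of front_step, either way round below 0.1 rad and angle between green_bottle_mid's own z axis and vertical below 0.3 rad and linear speed of green_bottle below 0.03 m/s); the robot touches nothing.
It fails at once if the step is forced: fingers or arm press on it with more than 25 N (contact force between any of the fingers, the arm and front_step above 25 N).
It fails at once if the bottle is set down hard or dropped: it meets the step with more than 45 N (contact force between green_bottle and front_step above 45 N).
It fails at once if one of the other goods is moved by more than 25 mm or tipped (distance of any of tea_bottle_2, tea_bottle_4, mikan_cup_1, mikan_cup_2, coffee_cup, gold_jar from where it was at the start of the episode above 0.025 m or angle between any of tea_bottle_2, tea_bottle_4, mikan_cup_1, mikan_cup_2, coffee_cup, gold_jar's own z axis and vertical above 0.4 rad).
It also fails if it takes over 72 s, if anything falls off the work surface, if the arm or the gripper's body presses on something with over 40 N, if the wrist force passes 120 N, or if a joint passes its speed limit or range.

## Working session

There is one attempt and no reset: what is moved stays moved. The work goes in short steps, each a Python script; the robot and the scene stay as the last script left them, time stands still between calls to the robot, and variables do not carry over. Pictures are saved under pics/ and viewed, and the job is handed in when it is done.

```bash
ls; mkdir -p pics
python3 - <<'E'
from bench import *
import cv2
o=observe()
print(o)
for n in ["side","top","wrist"]:
    p,d=snapshot(n)
    cv2.imwrite(f"pics/{n}0.png",p[:,:,::-1])
    import numpy as np
    np.save(f"{n}0.npy",d)
    print(n,calibration(n))
E
```

```text
pics
{'t': 0.0, 'joints': array([-1.20372087,  0.70707851, -0.02764085,  1.48502287,  0.02201442,
        0.95092065, -0.07551901]), 'joint_velocities': array([-2.24800761e-03,  7.55053180e-04,  7.39783318e-05, -3.86450114e-04,
       -1.22467739e-03, -1.86822180e-04, -1.91737741e-03]), 'joint_efforts': array([ 1.27935215e-03, -8.83237624e+01,  1.23522788e+00, -2.36162263e+01,
        1.69579260e-02,  6.76613679e-03,  3.03876050e-05]), 'ee_pos': array([0.22843708, 0.52736857, 0.2308357 ]), 'orientation': array([ 0.59130351,  0.38778507, -0.38843734, -0.59084629]), 'contact_force': array([0.31923806, 0.07860664, 1.11081561]), 'torque': array([ 0.03677042, -0.00919596, -0.02905524]), 'opening': 0.08554390868870768}
side {'intrinsics': array([[411.34239136,   0.        , 324.00849895],
       [  0.        , 411.34239136, 200.83477789],
       [  0.        ,   0.        ,   1.        ]]), 'k1': -0.05741997397949727, 'cam_to_world': array([[ 0.95715799, -0.13128709,  0.25809356,  0.20691284],
       [-0.28955929, -0.44011242,  0.84997439, -0.96154618],
       [ 0.00199952, -0.88829317, -0
[... 407 characters left out ...]
167, -0.00841525],
       [-0.02496604, -0.0834255 , -0.99620123,  1.64097375],
       [ 0.        ,  0.        ,  0.        ,  1.        ]])}
wrist {'intrinsics': array([[324.54707376,   0.        , 323.85061277],
       [  0.        , 324.54707376, 197.52073067],
       [  0.        ,   0.        ,   1.        ]]), 'k1': -0.03004513915277838, 'hand_eye': array([[ 9.99999866e-01,  9.12988441e-05, -5.09616111e-04,
         3.46652246e-04],
       [ 5.12123807e-04, -3.18895184e-01,  9.47789850e-01,
        -1.41921219e-01],
       [-7.59820058e-05, -9.47789984e-01, -3.18895188e-01,
         8.25701643e-02],
       [ 0.00000000e+00,  0.00000000e+00,  0.00000000e+00,
         1.00000000e+00]])}
```

View pics/side0.png

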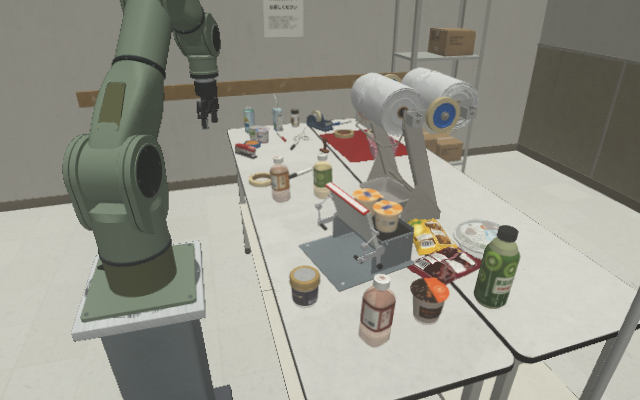

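View pics/top0.png

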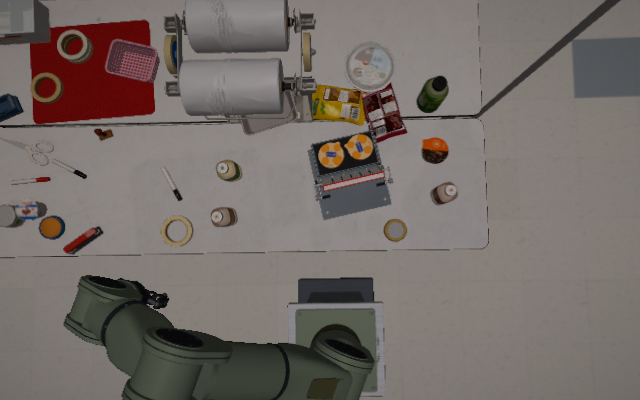

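View pics/wrist0.png

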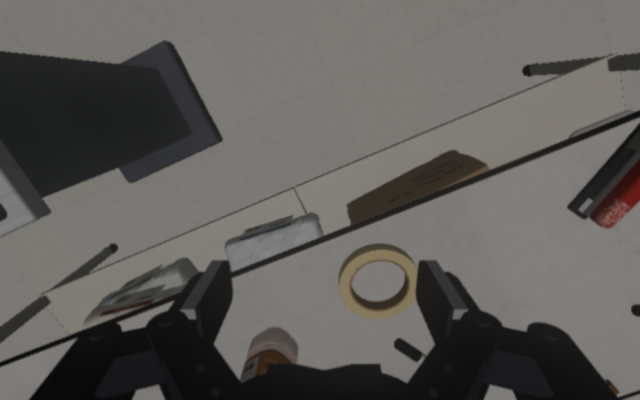

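```bash
cat > h.py <<'E'
import numpy as np, cv2
from scipy.spatial.transform import Rotation as R
def dist_coef(c): return np.array([c["k1"],0,0,0,0.])
def rays(c,uv):
    uv=np.asarray(uv,float).reshape(-1,1,2)
    n=cv2.undistortPoints(uv,c["intrinsics"],dist_coef(c)).reshape(-1,2)
    return np.c_[n,np.ones(len(n))]
def cam_T(c,o=None):
    if "cam_to_world" in c: return c["cam_to_world"]
    T=np.eye(4);T[:3,:3]=R.from_quat(o["orientation"]).as_matrix();T[:3,3]=o["ee_pos"]
    return T@c["hand_eye"]
def deproj(c,uv,z,T):
    r=rays(c,uv)*np.asarray(z,float).reshape(-1,1)
    return r@T[:3,:3].T+T[:3,3]
def onplane(c,uv,h,T):
    r=rays(c,uv)@T[:3,:3].T
    s=(h-T[2,3])/r[:,2]
    return T[:3,3]+r*s[:,None]
def cloud(c,d,T):
    v,u=np.nonzero(d>0)
    return deproj(c,np.c_[u,v],d[v,u],T),u,v
def proj(c,P,T):
    Ti=np.linalg.inv(T);p=np.asarray(P).reshape(-1,3)@Ti[:3,:3].T+Ti[:3,3]
    return cv2.projectPoints(p,np.zeros(3),np.zeros(3),c["intrinsics"],dist_coef(c))[0].reshape(-1,2)
E
python3 - <<'E'
import cv2
a=cv2.imread('pics/top0.png')
cv2.imwrite('pics/top0c.png',cv2.resize(a[110:260,190:480],None,fx=2.7,fy=2.7,interpolation=cv2.INTER_CUBIC))
a=cv2.imread('pics/side0.png')
cv2.imwrite('pics/side0c.png',cv2.resize(a[140:340,240:460],None,fx=3,fy=3,interpolation=cv2.INTER_CUBIC))
E
```

```text
(no output)
```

View pics/top0c.png

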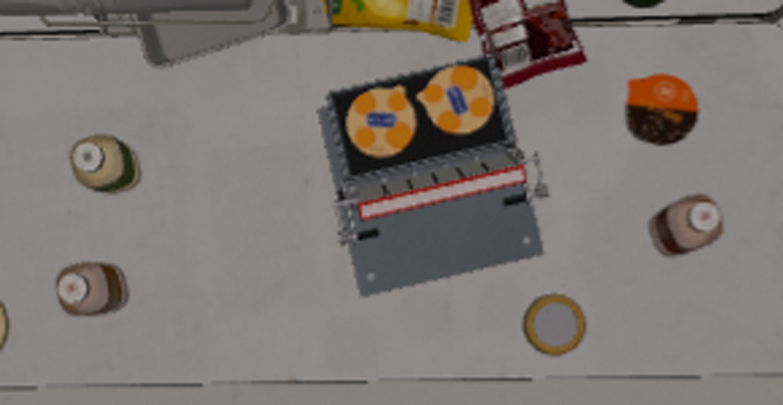

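View pics/side0c.png

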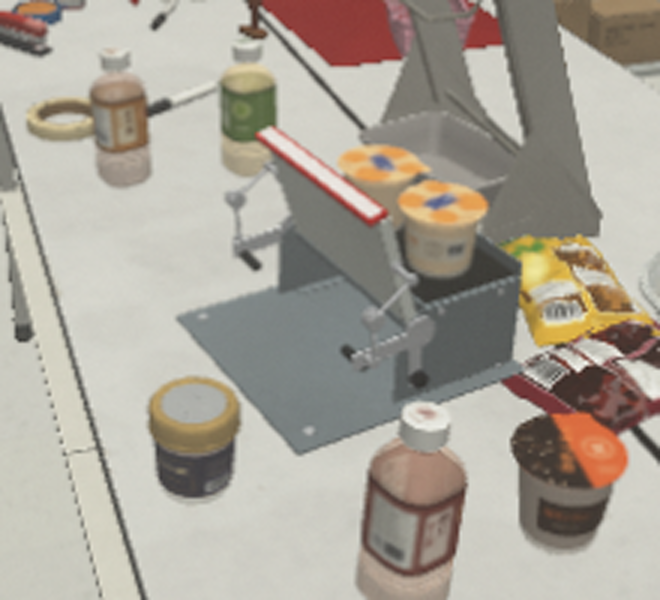

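Run:
```python
from bench import calibration
from h import *
np.set_printoptions(precision=4,suppress=True)
ct=calibration("top");cs=calibration("side")
f=onplane(ct,[(324.1,219.6),(391.1,203.7)],0.003,cam_T(ct)); print(f)
g=onplane(cs,[(300,246),(340,291)],0.003,cam_T(cs)); print(g, np.linalg.norm(g[0]-g[1]))
for F in (f,g):
    yd=F[0,:2]-F[1,:2]; L=np.linalg.norm(yd); yd/=L; xd=np.array([yd[1],-yd[0]])
    print(L, xd, np.degrees(np.arctan2(xd[1],xd[0])), F[:,:2].mean(0)+xd*.1225)
print(onplane(ct,[(222.6,168.1)],.164,cam_T(ct)), onplane(cs,[(240+247/3,140+44/3)],.164,cam_T(cs)))
# others
for n,u,h in [("b2",(73,288),.164),("b4",(705,215),.164),("jar",(555,324),.082),("coffee",(663,108),.08),("m1",(382,121),.163),("m2",(457,99),.163),("railL",(362,211),.194),("railR",(524,174),.194)]:
    print(n,onplane(ct,[(190+u[0]/2.7,110+u[1]/2.7)],h,cam_T(ct)))
for n,u,h in [("b2",(116,55),.164),("b4",(426,415),.164),("jar",(195,400),.082),("coffee",(570,442),.08),("railL",(262,134),.194),("railR",(382,212),.194)]:
    print(n,onplane(cs,[(240+u[0]/3,140+u[1]/3)],h,cam_T(cs)))
```

```text
[[ 0.4272  0.0336  0.003 ]
 [ 0.4772 -0.1941  0.003 ]]
[[ 0.4344  0.0303  0.003 ]
 [ 0.4818 -0.1964  0.003 ]] 0.2315790964094456
0.23316711986304858 [0.9767 0.2146] 12.390391459988948 [ 0.5718 -0.0539]
0.2315790964094456 [0.9788 0.2046] 11.808585616095808 [ 0.578 -0.058]
[[0.5869 0.3412 0.164 ]] [[0.5914 0.326  0.164 ]]
b2 [[0.4369 0.3581 0.164 ]]
b4 [[ 0.5072 -0.3588  0.164 ]]
jar [[ 0.3877 -0.197   0.082 ]]
coffee [[ 0.6445 -0.3335  0.08  ]]
m1 [[0.622  0.0035 0.163 ]]
m2 [[ 0.6457 -0.0827  0.163 ]]
railL [[0.516  0.0273 0.194 ]]
railR [[ 0.554  -0.1538  0.194 ]]
b2 [[0.4391 0.3352 0.164 ]]
b4 [[ 0.5092 -0.3665  0.164 ]]
jar [[ 0.3912 -0.2017  0.082 ]]
coffee [[ 0.6493 -0.3312  0.08  ]]
railL [[0.516  0.0249 0.194 ]]
railR [[ 0.5655 -0.1465  0.194 ]]
```

```bash
cat >> h.py <<'E'
def ori(az,tilt,flip=False,roll=0):
    """tool y = approach: azimuth az (deg), tilt deg from straight down; jaw axis horizontal"""
    a,t=np.radians(az),np.radians(tilt)
    y=np.array([np.cos(a)*np.sin(t),np.sin(a)*np.sin(t),-np.cos(t)])
    x=np.array([-np.sin(a),np.cos(a),0.]);
    if flip: x=-x
    z=np.cross(x,y)
    return R.from_matrix(np.c_[x,y,z])
E
python3 - <<'E'
from bench import *
from h import *
np.set_printoptions(precision=3,suppress=True)
o=observe(); print(R.from_quat(o["orientation"]).as_matrix())
H=np.array([.575,-.056,.08]); 
xs=np.array([np.cos(np.radians(12)),np.sin(np.radians(12)),0])
for fl in (0,1):
  for tilt in (0,30,45,60,75,90):
    for name,P,azs in (("grasp",np.array([.589,.335,.085]),(15,30,45,60,75)),("place",H-xs*.056+[0,0,.085],(-30,-15,0,12,25,40))):
      r=[]
      for az in azs:
        q=ori(az,tilt,fl); p=P+q.as_matrix()[:,1]*.019
        j=ik(p,q.as_quat()); r.append((az,j is not None))
      print(fl,tilt,name,r)
for fl in (0,1):
  for az in (-10,0,12):
    q=ori(az,0,fl); print("push",fl,az,[ik(H+np.array(d),q.as_quat()) for d in ([-.03,0,.09],[-.03,0,.2],[-.11,-.02,.02])])
E
```

```text
[[ 0.397 -0.    -0.918]
 [ 0.918 -0.001  0.397]
 [-0.001 -1.    -0.   ]]
0 0 grasp [(15, True), (30, True), (45, True), (60, True), (75, True)]
0 0 place [(-30, True), (-15, True), (0, True), (12, True), (25, True), (40, True)]
0 30 grasp [(15, True), (30, True), (45, True), (60, True), (75, True)]
0 30 place [(-30, True), (-15, True), (0, True), (12, True), (25, True), (40, True)]
0 45 grasp [(15, True), (30, True), (45, True), (60, True), (75, True)]
0 45 place [(-30, False), (-15, False), (0, False), (12, False), (25, True), (40, True)]
0 60 grasp [(15, True), (30, True), (45, True), (60, True), (75, True)]
0 60 place [(-30, False), (-15, False), (0, False), (12, False), (25, False), (40, True)]
0 75 grasp [(15, True), (30, True), (45, True), (60, True), (75, True)]
0 75 place [(-30, False), (-15, False), (0, False), (12, False), (25, False), (40, True)]
0 90 grasp [(15, True), (30, True), (45, True), (60, True), (75, True)]
0 90 place [(-30, False), (-15, False), (0, False), (12, False), (25, True), (40, True)]
1 0 grasp [(15, True), (30, True), (45, True), (60, True), (75, True)
[... 1424 characters left out ...]
 1.048,  1.654]), array([ 0.285,  0.8  , -0.341,  1.992,  0.589,  0.446,  1.281])]
push 1 -10 [array([-0.272,  0.838,  0.643,  1.676, -0.637,  0.847, -1.097]), array([-0.314,  0.712,  0.741,  1.517, -0.513,  1.114, -1.21 ]), array([-0.131,  0.834,  0.416,  2.005, -0.746,  0.457, -0.896])]
push 1 0 [array([-0.251,  0.825,  0.594,  1.676, -0.592,  0.828, -0.965]), array([-0.293,  0.699,  0.689,  1.516, -0.477,  1.1  , -1.071]), array([-0.106,  0.825,  0.367,  2.004, -0.677,  0.434, -0.791])]
push 1 12 [array([-0.224,  0.811,  0.534,  1.675, -0.537,  0.806, -0.807]), array([-0.267,  0.684,  0.627,  1.515, -0.433,  1.084, -0.903]), array([-0.078,  0.816,  0.314,  2.003, -0.596,  0.412, -0.665])]
```

```bash
cat > look.py <<'E'
from bench import *
from h import *
np.set_printoptions(precision=4,suppress=True)
def look(name):
    o=observe(); p,d=snapshot("wrist"); c=calibration("wrist"); T=cam_T(c,o)
    cv2.imwrite(f"pics/{name}.png",p[:,:,::-1]); np.savez(f"{name}.npz",d=d,T=T,p=p)
    print(name,o["t"],o["ee_pos"],o["contact_force"])
E
python3 - <<'E'
from look import *
q=ori(12,0).as_quat()
for P,n in (([.47,.27,.40],"w1"),([.46,-.08,.40],"w2")):
    goto(P,q); look(n)
E
```

```text
w1 1.6083 [0.4695 0.2708 0.3996] [-0.22    0.5249  1.3155]
w2 2.975 [ 0.4604 -0.0789  0.3999] [0.2375 0.3567 0.5981]
```

View pics/w1.png

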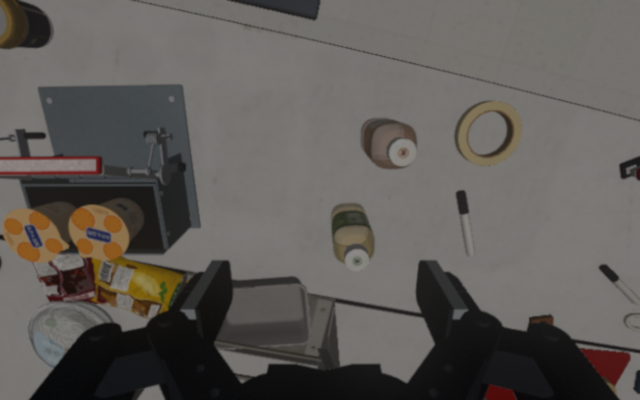

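View pics/w2.png

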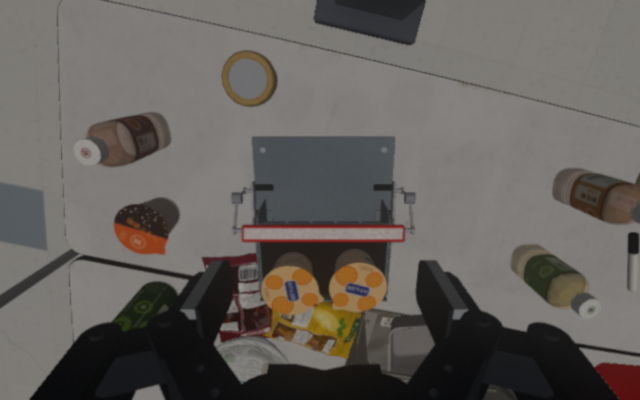

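Run:
```python
from look import *
c=calibration("wrist")
w1=np.load("w1.npz");w2=np.load("w2.npz")
pts=onplane(c,[(253,137),(393.5,137)],.003,w2["T"]);print("base",pts)
F=pts[:,:2];yd=F[1]-F[0];L=np.linalg.norm(yd);yd/=L;xd=np.array([yd[1],-yd[0]])
print(L,np.degrees(np.arctan2(xd[1],xd[0])),F.mean(0)+xd*.1225)
# depth-based
for n,w,uv in (("rail",w2,[(250,233),(323,233),(398,233)]),("cap",w1,[(356,260)]),("cap2",w2,[(587,305)]),("b2cap",w1,[(403,152)])):
    z=[w["d"][v,u] for u,v in uv]; print(n,deproj(c,uv,z,w["T"]))
for w in (w1,w2):
    P,u,v=cloud(c,w["d"],w["T"])
    m=(P[:,2]>.03)&(P[:,2]<.2)&(abs(P[:,0]-.588)<.06)&(abs(P[:,1]-.335)<.05)
    Q=P[m]; print(m.sum(),Q.min(0),Q.max(0)); C=Q[Q[:,2]>.158]; print("capmean",C.mean(0),len(C))
    # circle fit w/ known radius on body
    B=Q[(Q[:,2]>.03)&(Q[:,2]<.115)]
    from scipy.optimize import least_squares
    s=least_squares(lambda q:np.hypot(B[:,0]-q[0],B[:,1]-q[1])-.031,[.588,.335],loss='soft_l1',f_scale=.002); print("fit",s.x,len(B),np.abs(s.fun).mean())
P,u,v=cloud(c,w2["d"],w2["T"])
tab=(abs(P[:,2])<.02);print("table z",np.median(P[tab,2]))
# hinge/stand frame
a=np.radians(12);H=F.mean(0)+xd*.1225
r=P[:,:2]-H; sx=r@xd; sy=r@yd
for lo,hi in ((-.125,-.1),(-.06,-.045),(-.045,-.035),(-.035,-.025),(-.025,-.015),(0.02,.1)):
    m=(sx>lo)&(sx<hi)&(abs(sy)<.09)&(P[:,2]>-.01); 
    if m.sum(): print(lo,hi,m.sum(),np.percentile(P[m,2],[2,50,98]))
m=(sx>.0)&(sx<.115)&(P[:,2]>.155)&(P[:,2]<.17); print("lids sx min",np.percentile(sx[m],[0,2,50,98]))
for sg in (1,-1):
    k=m&(sg*sy>0); print(sx[k].min(),sx[k].max(),sy[k].min(),sy[k].max())
m=(abs(sy)>.096)&(abs(sy)<.135)&(P[:,2]>.015)
for lo in np.arange(-.12,.1,.02):
    k=m&(sx>lo)&(sx<lo+.02); 
    if k.sum(): print("spr",round(lo,3),k.sum(),P[k,2].max(),abs(sy[k]).max())
```

```text
base [[ 0.4783 -0.1941  0.003 ]
 [ 0.4297  0.0329  0.003 ]]
0.2321321335610115 12.086393499752194 [ 0.5738 -0.055 ]
rail [[ 0.5524 -0.1459  0.2   ]
 [ 0.5346 -0.0634  0.2   ]
 [ 0.5166  0.0214  0.1999]]
cap [[0.5893 0.3401 0.1629]]
cap2 [[0.5843 0.3326 0.1622]]
b2cap [[0.4386 0.3602 0.1622]]
2228 [0.5591 0.3083 0.0301] [0.6222 0.3719 0.1651]
capmean [0.589  0.3405 0.1618] 453
fit [0.5916 0.34  ] 711 0.0012857815218082899
3202 [0.5585 0.3074 0.03  ] [0.6236 0.3636 0.165 ]
capmean [0.589  0.3389 0.1615] 364
fit [0.5921 0.3402] 1625 0.0011778719778049833
table z -0.0007059717193012016
-0.125 -0.1 12380 [0.007  0.4608 0.4773]
-0.06 -0.045 1621 [0.0065 0.0095 0.1989]
-0.045 -0.035 1968 [0.0068 0.1993 0.2021]
-0.035 -0.025 1191 [0.0067 0.2    0.2027]
-0.025 -0.015 552 [0.0061 0.0082 0.0103]
0.02 0.1 8157 [0.0082 0.1607 0.163 ]
lids sx min [0.0209 0.0267 0.0649 0.1038]
0.02091477098641101 0.11473189177724423 0.00793730302211082 0.4010952859456889
0.025477829660814976 0.1052171037540055 -0.08448154077069922 -0.0002277803754232157
spr -0.08 141 0.12791811570119382 0.12505412913518782
spr -0.06 487 0.13445635682011547 0.1249823028457366
spr -0.04 254 0.1524598690878386 0.12121959605814388
spr -0.02 411 0.15178298034705634 0.12038270882563563
spr 0.0 90 0.08065154838487432 0.10137774673686198
spr 0.02 100 0.10099565513179376 0.10391027065894264
spr 0.04 90 0.10159242523280809 0.10257595671627387
spr 0.06 89 0.1007912777963127 0.10262795310159759
spr 0.08 68 0.10115809836861844 0.10369419918951903
```

```bash
cat > push.py <<'E'
from look import *
YAW=12.1; H=np.array([.575,-.056,.08])
a=np.radians(YAW); XS=np.array([np.cos(a),np.sin(a),0]); YS=np.array([-np.sin(a),np.cos(a),0]); ZS=np.array([0,0,1.])
def W(x,y,z): return H*[1,1,0]+XS*x+YS*y+ZS*z
QP=ori(YAW,0).as_quat()
def tcp(e,s=.106):
    e=np.radians(e); return W(-s*np.cos(e)+.011,0,.08+s*np.sin(e))
def F(o,b):
    f=o["contact_force"]-b; return np.array([f@XS,f@YS,f[2]])
E
python3 - <<'E'
from push import *
set_gripper(0.0)
goto(W(-.006,0,.26),QP); line_to(W(-.006,0,.181))
wait(.2)
b=np.mean([observe()["contact_force"] for _ in range(3)],0); np.save("b.npy",b); print("base",b)
look("w3")
for e in np.arange(72,17.9,-2.):
    line_to(tcp(e),velocity=.05); o=observe(); f=F(o,b)
    print(e,round(o["t"],2),f,o["ee_pos"]-tcp(e))
    if np.linalg.norm(f)>19: print("STOP");break
E
```

```text
base [-0.0036 -0.257   0.0159]
w3 5.4167 [ 0.5694 -0.0573  0.1819] [-0.0036 -0.257   0.0159]
72.0 5.93 [ 1.8081 -0.8435  0.4426] [ 0.0002 -0.      0.0002]
70.0 6.18 [ 1.8236  0.9752 -0.3495] [-0.  0. -0.]
68.0 6.43 [ 2.4798 -0.2492  0.9214] [-0.0001  0.     -0.    ]
66.0 6.68 [3.0593 0.9903 0.9505] [-0.0001  0.     -0.    ]
64.0 6.93 [2.6414 1.324  0.691 ] [-0.  0.  0.]
62.0 7.18 [2.6478 0.1378 1.7813] [0.     0.0001 0.    ]
60.0 7.43 [3.0359 0.9789 1.0995] [0.0001 0.     0.    ]
58.0 7.68 [3.9578 1.5228 1.3236] [0.0001 0.     0.    ]
56.0 7.93 [4.3087 0.7214 2.1585] [0.0002 0.     0.0001]
54.0 8.18 [4.1233 0.7364 2.266 ] [0.0002 0.     0.0001]
52.0 8.43 [ 5.7453 -0.0035  2.3032] [0.0002 0.     0.0001]
50.0 8.68 [ 5.0012 -0.3874  1.9677] [0.0003 0.     0.0001]
48.0 8.93 [6.9983 0.4544 2.0514] [0.0003 0.     0.0001]
46.0 9.18 [5.9945 0.4004 3.2135] [0.0003 0.0001 0.0002]
44.0 9.43 [5.8746 0.5369 3.2276] [0.0005 0.0001 0.0002]
42.0 9.68 [6.1453 1.6195 5.2603] [0.0005 0.0001 0.0003]
40.0 9.93 [5.0068 0.3944 5.6651] [0.0005 0.     0.0003]
38.0 10.18 [4.9146 0.5769 6.9969] [0.0004 0.     0.0003]
36.0 10.43 [4.6375 0.4816 7.2612] [0.0004 0.     0.0003]
34.0 10.68 [4.4369 0.3861 7.8272] [0.0004 0.     0.0003]
32.0 10.93 [4.3031 0.2501 8.7539] [0.0003 0.     0.0003]
30.0 11.18 [3.5589 0.4063 9.1241] [0.0003 0.     0.0003]
28.0 11.43 [3.7407 0.6114 9.5673] [ 0.0002 -0.      0.0003]
26.0 11.68 [2.1896 1.4128 9.5705] [ 0.0002 -0.      0.0003]
24.0 11.93 [2.6054 0.4375 9.5499] [ 0.0001 -0.      0.0003]
22.0 12.18 [1.8375 1.2954 9.5362] [ 0.0001 -0.      0.0003]
20.0 12.43 [1.9562 0.5702 9.4525] [ 0.     -0.0001  0.0003]
18.0 12.68 [ 1.2683  0.5376 10.628 ] [-0.     -0.0001  0.0003]
```

Run:
```python
from push import *
b=np.load("b.npy")
e=18.; peak=0; low=0
while e>-8:
    e-=.6; line_to(tcp(e),velocity=.04)
    fs=[]
    for _ in range(3): fs.append(F(observe(),b)); wait(.02)
    f=np.mean(fs,0); print(round(e,1),round(observe()["t"],2),f)
    if np.linalg.norm(f)>17: print("STOP");break
    low = low+1 if f[2]<1.0 else 0
    if low>=2: print("gone");break
```

```text
17.4 12.98 [ 2.0753  1.3965 10.2656]
16.8 13.28 [ 1.0658  1.0005 10.1743]
16.2 13.58 [ 1.6735  1.612  10.8277]
15.6 13.88 [1.5758 1.3026 9.7617]
15.0 14.18 [ 1.3154  1.0139 10.3022]
14.4 14.48 [1.1175 1.0221 9.8384]
13.8 14.78 [1.1304 1.0494 9.9011]
13.2 15.08 [1.3521 1.0936 9.8957]
12.6 15.38 [ 1.0207  1.5178 10.3039]
12.0 15.68 [ 0.7257  1.4907 10.2632]
11.4 15.98 [0.9572 1.6263 9.7702]
10.8 16.28 [0.6387 1.5512 9.7847]
10.2 16.58 [0.6767 1.1488 9.5854]
9.6 16.88 [0.9383 1.1443 9.7881]
9.0 17.18 [0.9653 1.6177 9.1336]
8.4 17.48 [0.842  1.4265 8.9992]
7.8 17.78 [1.1026 1.3276 9.2028]
7.2 18.08 [1.2547 1.1555 8.5536]
6.6 18.38 [1.1321 1.4926 8.4202]
6.0 18.68 [0.5395 0.9494 7.5064]
5.4 18.98 [1.185  0.5922 8.2504]
4.8 19.28 [0.6515 0.7508 7.8943]
4.2 19.58 [1.0121 0.9521 6.7085]
3.6 19.88 [0.4557 0.9483 6.5039]
3.0 20.18 [0.5166 0.9421 6.0839]
2.4 20.48 [0.7433 1.1156 5.6256]
1.8 20.78 [0.855  1.1309 5.2386]
1.2 21.08 [0.3172 0.6109 5.2475]
0.6 21.38 [-0.9906  0.0642  4.0518]
0.0 21.68 [-2.9757  0.1408  3.8971]
-0.6 21.98 [-2.4703  0.2529  2.7977]
-1.2 22.28 [-1.9863 -0.2038  2.7636]
-1.8 22.58 [-0.9234 -0.1999  1.8336]
-2.4 22.88 [-0.1566 -0.35    0.914 ]
-3.0 23.18 [0.2161 0.4347 0.705 ]
gone
```

Run:
```python
from push import *
b=np.load("b.npy")
fs=[]
for _ in range(8): fs.append(F(observe(),b)); wait(.02)
print(np.mean(fs,0),np.std(fs,0))
look("w4")
p,d=snapshot("side"); cv2.imwrite("pics/side1.png",cv2.resize(p[180:320,260:450,::-1],None,fx=4,fy=4,interpolation=cv2.INTER_CUBIC))
```

```text
[-0.0389  0.2842 -0.333 ] [0.3483 0.3349 0.4069]
w4 23.3167 [ 0.4822 -0.0759  0.0744] [-0.4253 -0.1173  0.243 ]
```

View pics/side1.png

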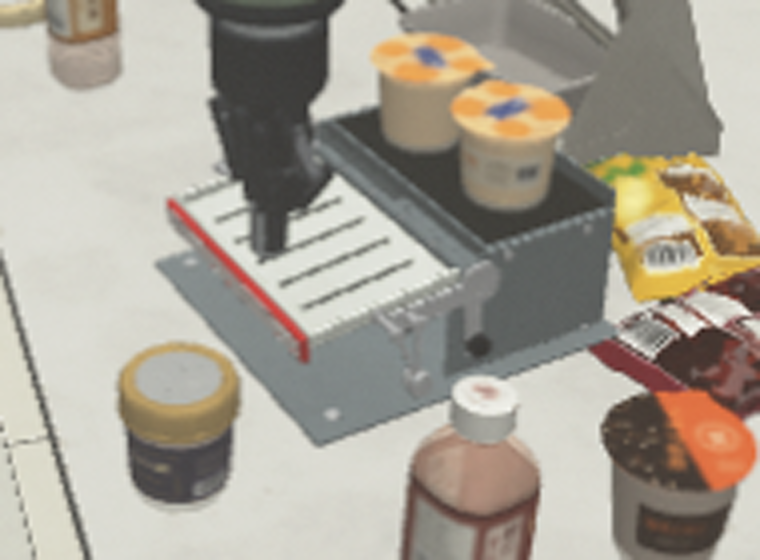

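View pics/w4.png

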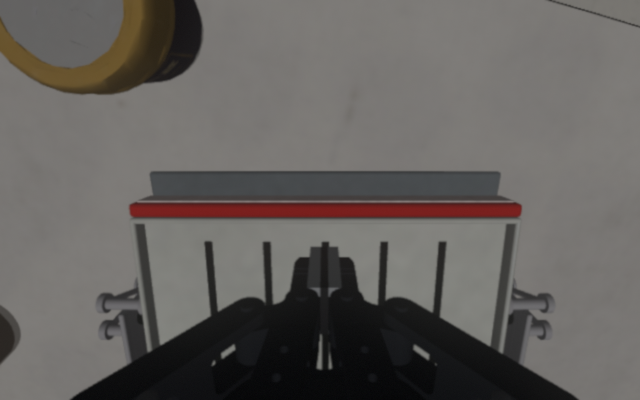

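```bash
cat > stepfit.py <<'E'
from push import *
def stepfit(name,smin=-.112,smax=-.01):
    c=calibration("wrist"); w=np.load(name+".npz"); P,u,v=cloud(c,w["d"],w["T"])
    r=P-H*[1,1,0]; sx=r@XS; sy=r@YS
    m=(sx>smin)&(sx<smax)&(abs(sy)<.08)&(abs(sy)>.02)&(P[:,2]>.055)&(P[:,2]<.105)
    A=np.c_[sx[m],sy[m],np.ones(m.sum())]; z=P[m,2]
    k=np.ones(len(z),bool)
    for _ in range(5):
        q=np.linalg.lstsq(A[k],z[k],rcond=None)[0]; k=abs(A@q-z)<.003
    print(name,"n",k.sum(),"elev(deg)",-np.degrees(np.arctan(q[0])),"roll",np.degrees(np.arctan(q[1])),"z@hinge",q[2],"z@-.106",q[2]-.106*q[0])
    return q
E
python3 -c "
from stepfit import *
stepfit('w4')"
```

```text
w4 n 19540 elev(deg) -6.600926337601423 roll -0.008525697936309324 z@hinge 0.07860168404115166 z@-.106 0.06633532887145568
```

The fit puts the step at about -6.6° with the finger some 8 mm clear of it, so it has snapped. I'll lift off and look again.

Run:
```python
from stepfit import *
p=observe()["ee_pos"]
line_to(p+[0,0,.15],velocity=.15)
goto(W(-.12,0,.36),QP); look("w5")
stepfit("w5")
```

```text
w5 25.175 [ 0.4576 -0.0812  0.3597] [ 0.0095  0.4083 -0.0316]
w5 n 6169 elev(deg) -6.542395944624815 roll 0.0010301126186953397 z@hinge 0.0785357640696056 z@-.106 0.06637913011637558
```

View pics/w5.png

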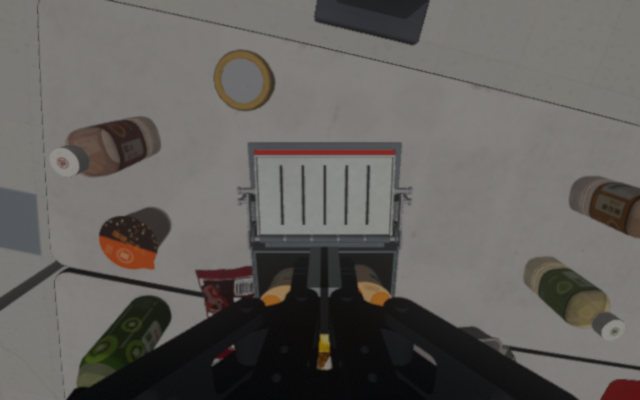

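```bash
cat > place.py <<'E'
from stepfit import *
EL=-6.55; B=np.array([.5905,.340,0])
RT=R.from_rotvec(YS*np.radians(EL))
def mid(x=-.055,y=0.,up=0.):  # bottle mid for placement
    return H+RT.apply(XS*x+YS*y+ZS*(.0815+up))
def gq(az,tilt,fl): return ori(az,tilt,fl)
def pq(az,tilt,fl): return RT*ori(az,tilt,fl)
E
python3 - <<'E'
from place import *
g=.020
for fl in (0,1):
  for tilt in (40,45,50,55):
    for az in (10,20,30,40,50,60):
      q=pq(az,tilt,fl); ok=[]
      for up in (0,.06):
        j=ik(mid(up=up)+q.as_matrix()[:,1]*g,q.as_quat()); ok.append(None if j is None else j.round(2).tolist())
      if all(x is not None for x in ok): print(fl,tilt,az,ok[0],ok[1][5])
E
```

```text
0 40 30 [0.99, 1.23, -1.34, 2.36, 2.35, 0.77, 0.27] 0.6
0 40 40 [1.05, 1.23, -1.34, 2.26, 2.15, 0.57, 0.65] 0.42
0 40 50 [1.07, 1.24, -1.34, 2.15, 1.76, 0.45, 1.2] 0.16
0 40 60 [1.03, 1.14, -1.15, 2.04, 1.04, 0.25, 2.04] 0.27
0 45 30 [1.02, 1.29, -1.34, 2.4, 2.5, 0.79, 0.21] 0.64
0 45 40 [1.08, 1.29, -1.34, 2.28, 2.31, 0.54, 0.57] 0.4
0 45 50 [1.11, 1.29, -1.33, 2.16, 1.86, 0.38, 1.17] 0.28
0 45 60 [1.06, 1.18, -1.14, 2.04, 0.86, 0.2, 2.28] 0.23
0 50 30 [1.05, 1.36, -1.35, 2.42, 2.64, 0.81, 0.18] 0.68
0 50 40 [1.12, 1.35, -1.34, 2.3, 2.46, 0.52, 0.51] 0.4
0 50 50 [1.14, 1.34, -1.33, 2.17, 1.95, 0.32, 1.14] 0.2
0 50 60 [1.09, 1.23, -1.14, 2.03, 0.51, 0.16, 2.68] 0.33
0 55 40 [1.15, 1.41, -1.34, 2.31, 2.6, 0.5, 0.45] 0.4
0 55 50 [1.18, 1.4, -1.33, 2.16, 2.04, 0.26, 1.11] 0.15
0 55 60 [1.18, 1.41, -1.37, 2.02, 1.03, 0.32, 2.22] 0.29
1 40 30 [0.85, 1.03, -0.91, 2.37, 2.96, 0.58, 2.77] 0.42
1 40 40 [0.81, 0.95, -0.69, 2.27, 3.56, 0.39, 2.34] 0.2
1 40 50 [1.07, 1.24, -1.34, 2.15, 1.76, 0.45, -1.94] 0.16
1 40 60 [0.7, 0.9, -0.42, 2.05, -1.39, 0.45, 1.3] 0.64
1 45 30 [0.88, 1.08, -0.91, 2.4, 3.11, 0.67, 2.71] 0.53
1 45 40 [0.94, 1.08, -0.91, 2.29, 3.26, 0.4, 2.74] 0.29
1 45 50 [0.97, 1.08, -0.92, 2.17, 3.66, 0.15, 2.48] 0.28
1 45 60 [0.73, 0.94, -0.4, 2.05, -1.43, 0.54, 1.39] 0.72
1 50 30 [0.92, 1.15, -0.91, 2.43, 3.23, 0.75, 2.69] 0.64
1 50 40 [0.98, 1.13, -0.91, 2.3, 3.42, 0.45, 2.65] 0.37
1 50 50 [1.14, 1.34, -1.33, 2.17, 1.95, 0.32, -2.01] 0.2
1 50 60 [1.0, 1.12, -0.89, 2.04, -0.95, 0.21, 0.99] 0.82
1 55 40 [1.01, 1.19, -0.91, 2.31, 3.57, 0.5, 2.59] 0.37
1 55 50 [1.18, 1.4, -1.33, 2.16, 2.04, 0.26, -2.03] 0.08
1 55 60 [1.03, 1.17, -0.89, 2.03, -1.05, 0.28, 1.13] 0.89
```

Run:
```python
from place import *
g=.020
lo=np.array([-2.71,-.32,-1.57,0,-1.46,0,-2.83]);hi=np.array([2.71,2.16,1.52,2.45,4.6,2.02,2.83])
for fl in (0,1):
  for tilt in (45,50):
    for az in list(range(60,140,15))+list(range(-30,-140,-15)):
      q=pq(az,tilt,fl); ok=[]
      for up in (0,.06):
        j=ik(mid(up=up)+q.as_matrix()[:,1]*g,q.as_quat()); ok.append(j)
      if all(x is not None for x in ok): print("place",fl,tilt,az,ok[0].round(2),min((ok[0]-lo).min(),(hi-ok[0]).min()).round(2))
      q=gq(az,tilt,fl); j=ik(B+[0,0,.082]+q.as_matrix()[:,1]*g,q.as_quat())
      if j is not None: print("grasp",fl,tilt,az,j.round(2),min((j-lo).min(),(hi-j).min()).round(2))
```

```text
place 0 45 60 [ 1.06  1.18 -1.14  2.04  0.86  0.2   2.28] 0.2
grasp 0 45 60 [ 0.2   1.44 -1.35  1.86  2.14  0.73  0.63] 0.22
place 0 45 75 [ 1.08  1.31 -1.35  1.85  0.72  0.62  2.61] 0.22
grasp 0 45 75 [ 0.19  1.33 -1.12  1.71  1.62  0.33  1.26] 0.33
place 0 45 90 [ 0.01  1.25  1.08  1.71 -1.37  1.87 -1.52] 0.09
grasp 0 45 90 [ 0.12  1.27 -0.92  1.52  0.25  0.36  2.74] 0.09
place 0 45 105 [-0.01  1.27  1.08  1.54 -1.25  1.9  -1.46] 0.12
grasp 0 45 105 [ 0.14  1.39 -1.13  1.29  0.46  0.77  2.82] 0.01
place 0 45 120 [-0.03  1.28  1.08  1.39 -1.14  1.92 -1.38] 0.1
grasp 0 45 120 [-0.48  1.33  0.63  1.06 -1.33  1.55 -2.24] 0.13
place 0 45 135 [-0.07  1.3   1.08  1.26 -1.03  1.93 -1.28] 0.09
grasp 0 45 135 [-0.49  1.45  0.86  0.75 -1.42  1.83 -2.23] 0.04
grasp 0 45 -30 [-1.29  1.39  1.07  1.55 -0.68  0.41  0.67] 0.41
place 0 45 -45 [ 0.31  1.26 -1.35  2.42  1.83  1.99 -1.32] 0.03
grasp 0 45 -45 [-1.15  1.29  0.71  1.32  0.16  0.71 -0.22] 0.71
place 0 45 -60 [ 0.28  1.26 -1.35  2.25  1.68  2.   -1.43] 0.02
grasp 0 45 -60 [-1.05  1.32  0.59  1.06  0.2   1.08 -0.41] 0.84
place 0 45 -75 [-0.7
[... 4068 characters left out ...]
1 50 135 [-0.23  1.39 -0.2   0.66 -0.55  1.55  0.61] 0.47
grasp 1 50 -30 [-0.8   1.15 -0.2   1.54  1.44  1.05  2.14] 0.69
grasp 1 50 -45 [-0.78  1.21 -0.28  1.3   1.24  1.28  2.22] 0.61
place 1 50 -60 [-0.39  0.94  0.02  2.28  1.87  0.91  1.33] 0.17
grasp 1 50 -60 [-0.78  1.29 -0.31  1.01  1.08  1.5   2.27] 0.52
place 1 50 -75 [-0.36  0.93 -0.05  2.08  1.44  0.93  1.59] 0.37
grasp 1 50 -75 [-0.78  1.4  -0.29  0.67  0.95  1.73  2.32] 0.29
place 1 50 -90 [-0.29  0.94 -0.12  1.88  1.13  1.06  1.75] 0.57
place 1 50 -105 [-0.22  0.97 -0.18  1.68  0.91  1.22  1.82] 0.77
place 1 50 -120 [-0.15  1.01 -0.19  1.5   0.73  1.37  1.84] 0.65
place 1 50 -135 [-0.09  1.05 -0.19  1.33  0.57  1.5   1.82] 0.52
```

Run:
```python
from look import *
c=calibration("top"); d=np.load("top0.npy"); P,u,v=cloud(c,d,cam_T(c))
for y in np.arange(-.1,.5,.1):
    m=(P[:,1]>y)&(P[:,1]<y+.1)&(P[:,0]>.45)
    print(round(y,1),[(h,round(P[m&(P[:,2]>h),0].min(),3) if (m&(P[:,2]>h)).any() else None) for h in (.02,.1,.2,.3)])
```

```text
-0.1 [(0.02, np.float64(0.461)), (0.1, np.float64(0.515)), (0.2, np.float64(0.515)), (0.3, None)]
0.0 [(0.02, np.float64(0.462)), (0.1, np.float64(0.486)), (0.2, np.float64(0.51)), (0.3, np.float64(0.761))]
0.1 [(0.02, np.float64(0.709)), (0.1, np.float64(0.709)), (0.2, np.float64(0.709)), (0.3, np.float64(0.709))]
0.2 [(0.02, np.float64(0.706)), (0.1, np.float64(0.706)), (0.2, np.float64(0.706)), (0.3, np.float64(0.706))]
0.3 [(0.02, np.float64(0.45)), (0.1, np.float64(0.45)), (0.2, np.float64(0.706)), (0.3, np.float64(0.706))]
0.4 [(0.02, np.float64(0.763)), (0.1, np.float64(0.763)), (0.2, np.float64(0.763)), (0.3, np.float64(0.763))]
```

```bash
cat >> place.py <<'E'
TILT=50; GAZ=82; PAZ=88; HG=.080; G=.023
GQ=gq(GAZ,TILT,1); PQ=pq(PAZ,TILT,1)
def gpos(back=0,up=0): return B+[0,0,HG+up]+GQ.as_matrix()[:,1]*(G-back)
def ppos(up=0,x=-.058,back=0): # up along step normal
    return mid(x,0,up)+RT.apply(ZS)*(HG-.082)+PQ.as_matrix()[:,1]*(G-back)
E
python3 - <<'E'
from place import *
for n,p,q in (("pre2",gpos(.09,.15),GQ),("pre",gpos(.09),GQ),("grasp",gpos(),GQ),("up",gpos(0,.15),GQ),("pp",ppos(.08),PQ),("p",ppos(),PQ),("pb",ppos(0,back=.12),PQ)):
    j=ik(p,q.as_quat()); print(n,p,None if j is None else j)
E
```

```text
pre2 [0.5834 0.2892 0.2731] [-0.0931  0.7641 -0.1209  1.6513 -1.1655  0.8184  0.5733]
pre [0.5834 0.2892 0.1231] [ 0.059   1.0374 -0.4205  1.7294 -1.2809  0.4987  0.9224]
grasp [0.593  0.3574 0.0652] [ 0.0113  1.1876 -0.5758  1.6428 -1.3007  0.3085  0.9587]
up [0.593  0.3574 0.2152] [-0.1536  0.8802 -0.2335  1.6233 -1.2359  0.6429  0.6228]
pp [ 0.5031 -0.0539  0.2176] [ 0.5176  0.8656 -0.0324  1.69   -0.8824  1.191   1.1142]
p [ 0.512  -0.052   0.1382] [ 0.5542  1.0065 -0.1251  1.6931 -0.8806  1.0432  1.1821]
pb [ 0.5004 -0.1457  0.2122] [ 0.604   0.9366  0.0681  1.4963 -0.8152  1.3855  1.1245]
```

Run:
```python
from place import *
set_gripper(.085)
goto(gpos(.09,.15),GQ.as_quat()); line_to(gpos(.09),velocity=.2); look("w6")
print(observe()["opening"])
p,d=snapshot("side"); cv2.imwrite("pics/side2.png",p[:,:,::-1])
```

```text
w6 28.35 [0.5838 0.2892 0.1242] [-0.2247  0.6178  0.5394]
0.08537575522274336
```

View pics/w6.png

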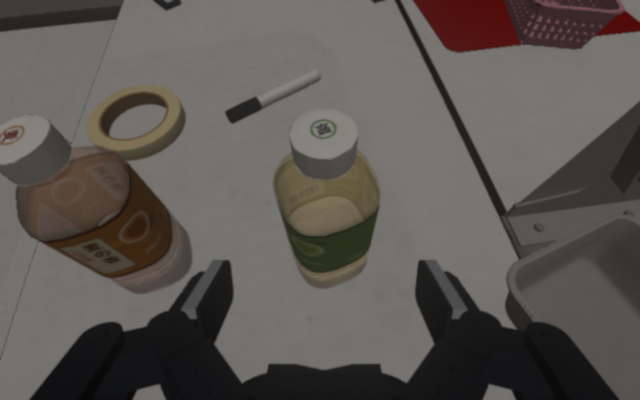

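View pics/side2.png

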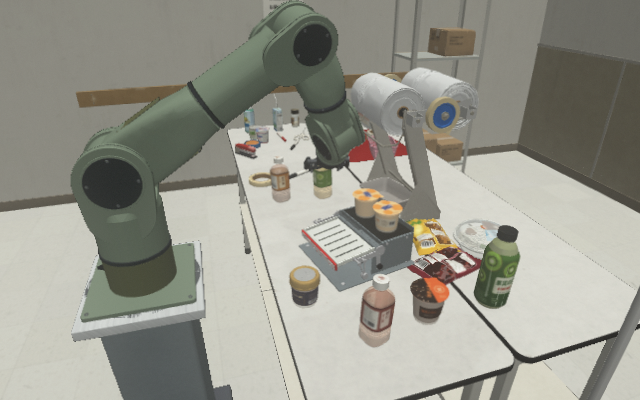

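Run:
```python
from place import *
b=observe()["contact_force"]
for bk in (.06,.03,.015,0):
    line_to(gpos(bk),velocity=.1); f=observe()["contact_force"]-b; print(bk,f)
    if np.linalg.norm(f)>6: print("contact");break
else:
    set_gripper(.05); o=observe(); print(o["opening"],o["contact_force"]-b,o["t"])
    look("w7")
```

```text
0.06 [-0.1572  0.365   0.1953]
0.03 [ 0.708   0.2642 -0.4119]
0.015 [ 0.6381 -0.0825 -1.0218]
0 [ 0.716  -0.8867  0.3482]
0.06475495431570734 [ 2.5412 -2.6447  4.864 ] 30.275
w7 30.275 [0.5935 0.3572 0.066 ] [ 2.2069 -2.6951  5.376 ]
```

View pics/w7.png

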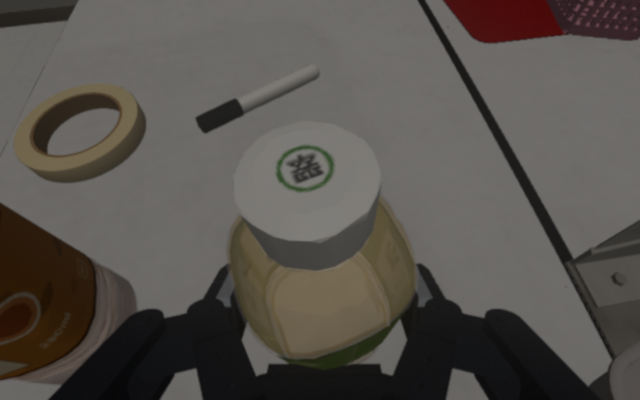

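```bash
cat > capfit.py <<'E'
from place import *
from scipy.optimize import least_squares
def capfit(name,q):
    """cap top plane + disc centre, in tool-bottle frame: returns axis in world and expected axis"""
    c=calibration("wrist"); w=np.load(name+".npz"); p=w["p"].astype(int); d=w["d"]
    sat=p.max(2)-p.min(2); m=(sat<35)&(p.min(2)>70)&(d>.05)&(d<.25)
    n,lab,st,cen=cv2.connectedComponentsWithStats(m.astype(np.uint8))
    k=1+np.argmax(st[1:,4]); print("blob",st[k],cen[k])
    v,u=np.nonzero(lab==k); P=deproj(c,np.c_[u,v],d[v,u],w["T"])
    ex=q.apply([0,0,1]) # expected axis
    h=P@ex; top=np.percentile(h,95); Q=P[h>top-.006]
    for _ in range(4):
        ctr=Q.mean(0); nrm=np.linalg.svd(Q-ctr,full_matrices=False)[2][2]; nrm*=np.sign(nrm@ex)
        Q=Q[abs((Q-ctr)@nrm)<.0015]
    print("cap pts",len(Q),"centre",(Q.max(0)+Q.min(0))/2,Q.mean(0),"normal",nrm,"angle off deg",np.degrees(np.arccos(nrm@ex)))
    return Q
E
python3 - <<'E'
from capfit import *
for n in ("w6","w7"):
    capfit(n,R.identity())
E
```

```text
blob [ 272  108  110  107 3663] [324.629  142.6809]
cap pts 2190 centre [0.5901 0.3401 0.1617] [0.59   0.3385 0.1619] normal [-0.0251 -0.0644  0.9976] angle off deg 3.965145804787547
blob [   23   121   589   265 41194] [344.2682 243.187 ]
cap pts 9979 centre [0.5871 0.3435 0.1622] [0.5871 0.3408 0.1622] normal [-0.0398 -0.0294  0.9988] angle off deg 2.835394500343284
```

Run:
```python
from capfit import *
b=observe()["contact_force"]
line_to(observe()["ee_pos"]+[0,0,.02],velocity=.06); wait(.1); o=observe(); print(o["contact_force"],o["torque"],o["opening"])
line_to(gpos(0,.16),velocity=.2); wait(.2); o=observe(); print(o["t"],o["contact_force"],o["torque"],o["opening"],o["ee_pos"]-gpos(0,.16))
look("w8")
Q=capfit("w8",R.identity()); print(Q.mean(0)-gpos(0,.16))
p,d=snapshot("side"); cv2.imwrite("pics/side3.png",cv2.resize(p[60:240,230:450,::-1],None,fx=3.5,fy=3.5,interpolation=cv2.INTER_CUBIC))
```

```text
[-0.3376  0.7837 -1.5942] [-1.1642  0.1922 -0.0767] 0.06524461145307504
31.975 [ 0.1042  0.5435 -2.8362] [-1.1666  0.1572  0.0096] 0.06492456810462033 [-0.0001 -0.0002 -0.0011]
w8 31.975 [0.5928 0.3573 0.2241] [ 0.1042  0.5435 -2.8362]
blob [  226   122   205   184 13853] [312.7404 192.1525]
cap pts 10028 centre [0.5865 0.3431 0.3203] [0.5867 0.3403 0.3203] normal [-0.0371 -0.0415  0.9985] angle off deg 3.189822377219476
[-0.0063 -0.0172  0.0951]
```

View pics/w8.png

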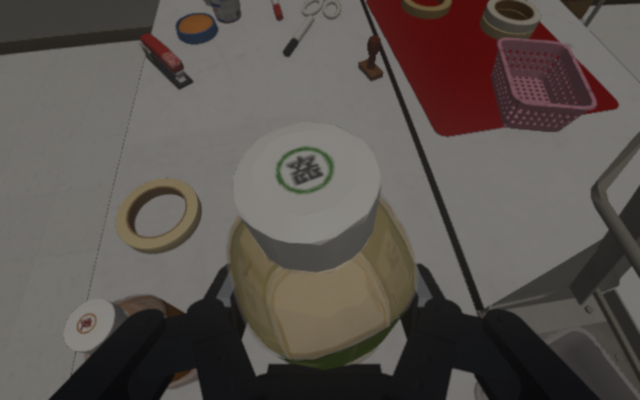

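View pics/side3.png

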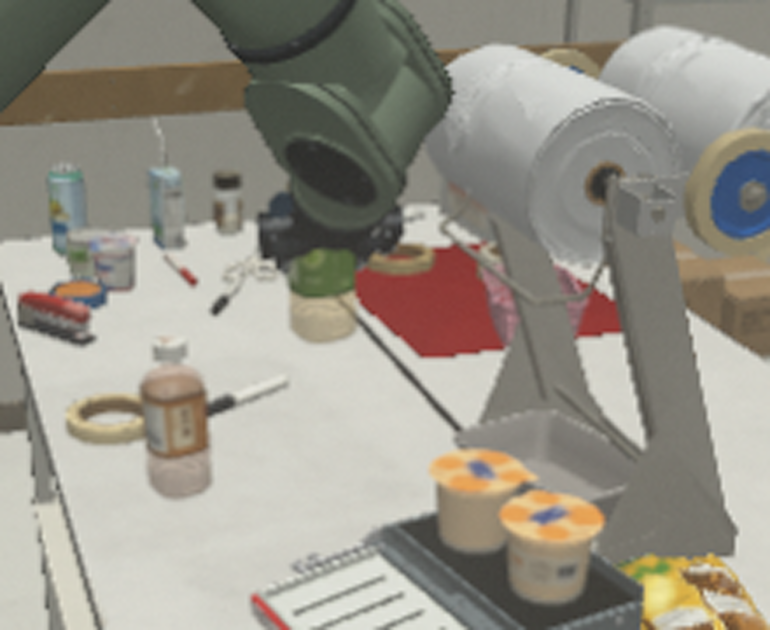

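Run:
```python
from place import *
c=calibration("wrist"); w=np.load("w5.npz")
for uv,z in (((255,152),.075),((396,152),.075),((257,235),.079),((394,235),.079)):
    P=onplane(c,[uv],z,w["T"])[0]; r=P-H*[1,1,0]; print("sx",r@XS,"sy",r@YS)
PQ2=PQ*R.from_euler('y',2,degrees=True)
def pp2(up,x=-.058): 
    return mid(x,0,up)+RT.apply(ZS)*(HG-.082)+PQ2.as_matrix()[:,1]*G
line_to(gpos(0,.26),velocity=.25)
goto(pp2(.14),PQ2.as_quat()); wait(.2)
o=observe(); print(o["t"],o["contact_force"],o["opening"],o["joints"]); look("w9")
p,d=snapshot("side"); cv2.imwrite("pics/side4.png",cv2.resize(p[60:300,230:450,::-1],None,fx=2.5,fy=2.5,interpolation=cv2.INTER_CUBIC))
```

```text
sx -0.12279048175691522 sy -0.09093183879662156
sx -0.12277230347940761 sy 0.09616127060218092
sx -0.0038134160015892847 sy -0.09530731358934169
sx -0.0037847211887210904 sy 0.10084566252441489
34.4 [-0.1363 -0.2712 -3.4616] 0.06493602724595685 [ 0.632   0.774  -0.2379  1.6546 -0.7473  1.1886  0.8732]
w9 34.4 [ 0.4966 -0.0547  0.2773] [-0.1363 -0.2712 -3.4616]
```

View pics/side4.png

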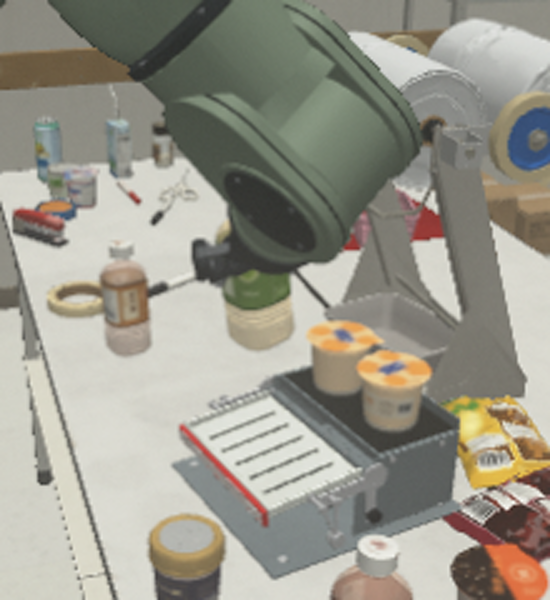

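View pics/w9.png

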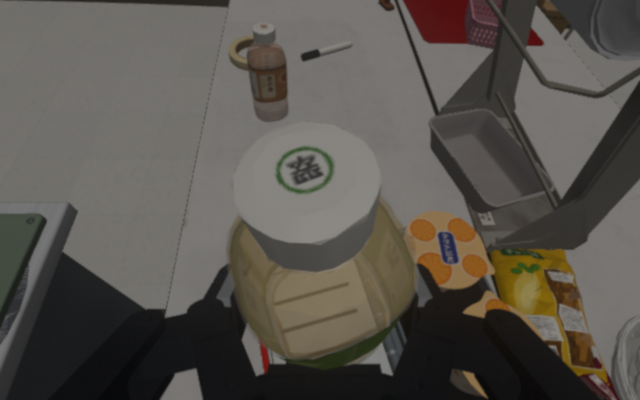

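```bash
cat >> place.py <<'E'
PQ2=PQ*R.from_euler('y',2,degrees=True)
def pp2(up,x=-.058,back=0.): 
    return mid(x,0,up)+RT.apply(ZS)*(HG-.082)+PQ2.as_matrix()[:,1]*(G-back)
NZ=RT.apply(ZS)
E
python3 - <<'E'
from place import *
line_to(pp2(.05),velocity=.15); line_to(pp2(.014),velocity=.08); wait(.2)
b=np.mean([(wait(.02),observe()["contact_force"])[1] for _ in range(5)],0); print(b)
up=.014
while up>-.006:
    up-=.0007; line_to(pp2(up),velocity=.02)
    f=np.mean([(wait(.015),observe()["contact_force"])[1] for _ in range(3)],0)-b
    print(round(up,4),f,round(f@NZ,2))
    if np.linalg.norm(f)>2.2: print("touch");break
print(observe()["t"]); look("w10")
p,d=snapshot("side"); cv2.imwrite("pics/side5.png",cv2.resize(p[120:300,270:450,::-1],None,fx=3.3,fy=3.3,interpolation=cv2.INTER_CUBIC))
E
```

```text
[-0.0542 -0.0095 -2.5382]
0.0133 [-0.7399 -0.1822  0.1825] 0.27
0.0126 [-0.2233  0.2419  0.2067] 0.22
0.0119 [-0.3799  0.1743  0.6813] 0.72
0.0112 [-0.0291  0.1148  0.4161] 0.41
0.0105 [-0.2179 -0.2532  0.4013] 0.43
0.0098 [0.1786 0.3122 0.2531] 0.22
0.0091 [-0.365  -0.4938 -0.0081] 0.04
0.0084 [0.3039 0.0593 0.29  ] 0.25
0.0077 [-0.0453  0.0149  0.252 ] 0.26
0.007 [0.1957 0.4794 0.634 ] 0.6
0.0063 [-0.2825  0.0118  0.1528] 0.18
0.0056 [ 0.0534 -0.0087  0.1366] 0.13
0.0049 [-0.1225 -0.2081  0.5882] 0.6
0.0042 [ 0.053   0.1716 -0.1829] -0.19
0.0035 [0.2047 0.0628 0.2534] 0.23
0.0028 [-0.2903 -0.3079  0.2505] 0.29
0.0021 [0.3585 0.251  0.1529] 0.11
0.0014 [0.1598 0.1817 0.2532] 0.23
0.0007 [-0.1072 -0.0619  0.3077] 0.32
0.0 [-1.8117 -1.7532  7.5435] 7.74
touch
42.1333
w10 42.1333 [ 0.5121 -0.052   0.1384] [-1.6143 -1.9144  5.3624]
```

View pics/side5.png

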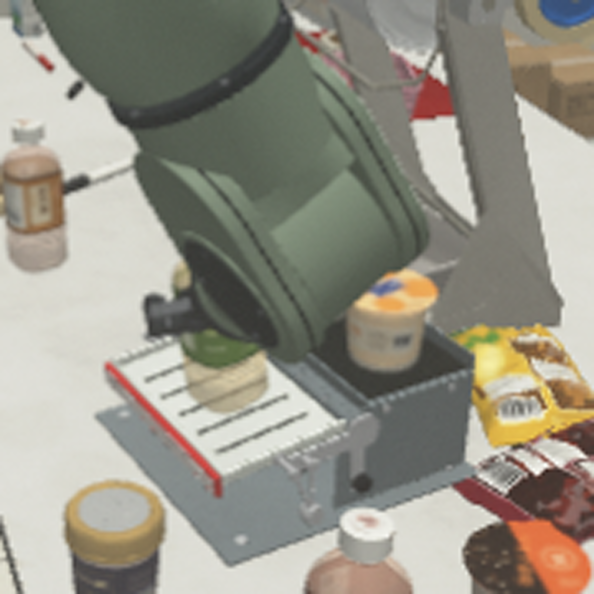

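Run:
```python
from place import *
set_gripper(.068); wait(.2); o=observe(); print(o["opening"],o["contact_force"])
set_gripper(.078); wait(.4); o=observe(); print(o["t"],o["opening"],o["contact_force"])
look("w11")
```

```text
0.06798016006110894 [-0.2966  0.2547 -0.0966]
43.3167 0.07798545623191568 [ 0.1075 -0.132  -0.1625]
w11 43.3167 [ 0.512  -0.052   0.1382] [ 0.1075 -0.132  -0.1625]
```

View pics/w11.png

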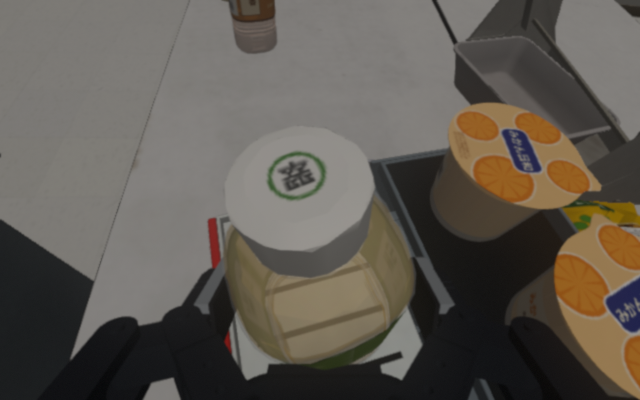

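Run:
```python
from place import *
set_gripper(.085)
b=observe()["contact_force"]; y=PQ2.as_matrix()[:,1]; p0=observe()["ee_pos"]
for bk in (.01,.02,.03,.045,.06,.09,.13):
    line_to(p0-y*bk,velocity=.06); f=observe()["contact_force"]-b; print(bk,f.round(2))
    if np.linalg.norm(f)>3: print("contact");break
look("w12"); print(observe()["t"])
p,d=snapshot("side"); cv2.imwrite("pics/side6.png",cv2.resize(p[120:300,270:450,::-1],None,fx=3.3,fy=3.3,interpolation=cv2.INTER_CUBIC))
```

```text
0.01 [-0.03  0.54 -1.08]
0.02 [-0.57 -0.55 -0.42]
0.03 [ 0.56  0.3  -0.54]
0.045 [-0.26  0.52 -1.73]
0.06 [-0.93  0.67 -1.85]
0.09 [-0.1   0.17 -1.04]
0.13 [-0.53  0.33 -0.46]
w12 46.825 [ 0.4994 -0.1533  0.2183] [-0.3279  0.6305  0.7415]
46.875
```

View pics/w12.png

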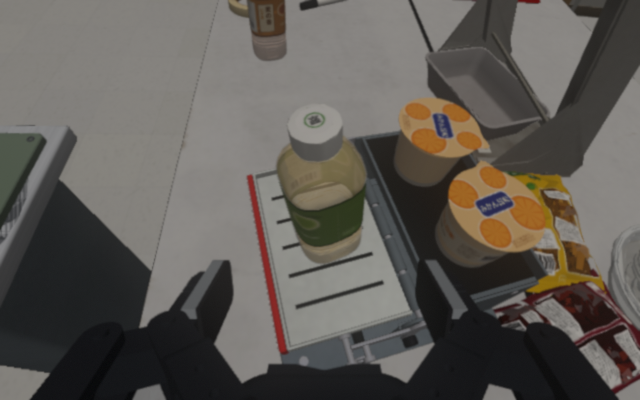

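View pics/side6.png

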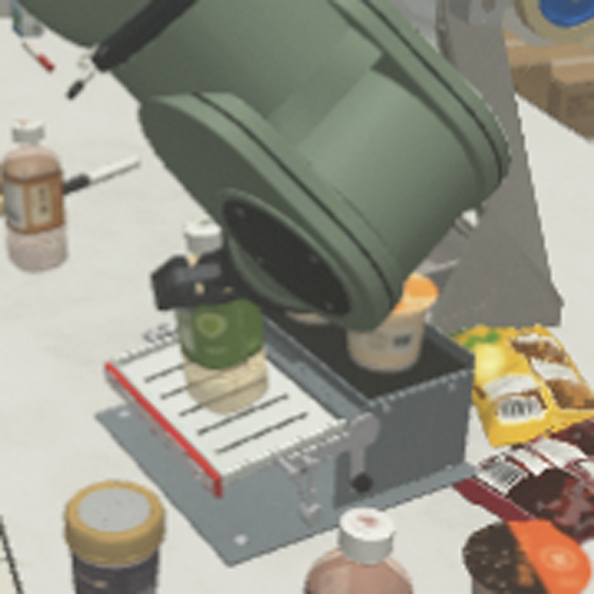

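Run:
```python
from capfit import *
line_to(observe()["ee_pos"]-PQ2.as_matrix()[:,1]*.08+[0,0,.12],velocity=.2)
look("w13"); print(observe()["t"])
c=calibration("wrist")
for n in ("w12","w13"):
    stepfit(n)
    w=np.load(n+".npz"); P,u,v=cloud(c,w["d"],w["T"]); 
    L=RT.inv().apply(P-H); Sx=L@XS; Sy=L@YS; Sz=L[:,2]
    m=(abs(Sx+.058)<.05)&(abs(Sy)<.05)&(Sz>.02)&(Sz<.118); A=np.c_[Sx[m],Sy[m],Sz[m]]
    def res(q): 
        dz=A[:,2]-.08; return np.hypot(A[:,0]-q[0]-q[2]*dz,A[:,1]-q[1]-q[3]*dz)-.031
    s=least_squares(res,[-.058,0,0,0],loss="soft_l1",f_scale=.002); print(n,"mid",s.x[:2],"lean rel step (deg) x,y",np.degrees(s.x[2:]),len(A))
    m=(abs(Sx+.058)<.06)&(abs(Sy)<.06)&(Sz>.157)&(Sz<.175); print("cap top",np.median(Sx[m]),np.median(Sy[m]),np.percentile(Sz[m],[50,95]))
p,d=snapshot("side"); cv2.imwrite("pics/side7.png",cv2.resize(p[120:360,240:460,::-1],None,fx=2.5,fy=2.5,interpolation=cv2.INTER_CUBIC))
```

```text
w13 47.975 [ 0.4915 -0.2153  0.387 ] [ 0.5094  0.1919 -0.822 ]
48.025
w12 n 7646 elev(deg) -6.636262450177996 roll 0.054298174356951986 z@hinge 0.07859208203275588 z@-.106 0.06625947315641872
w12 mid [-0.0598  0.0013] lean rel step (deg) x,y [-1.3395  0.3621] 4077
cap top -0.062145063315724156 -0.0006908455994172488 [0.161  0.1629]
w13 n 3125 elev(deg) -6.694462767585216 roll 0.07939164375318854 z@hinge 0.07862786175374736 z@-.106 0.06618610900759526
w13 mid [-0.0598  0.0013] lean rel step (deg) x,y [-1.5719  0.4463] 1341
cap top -0.06221746544541072 0.0007077089470914585 [0.1611 0.1631]
```

View pics/side7.png

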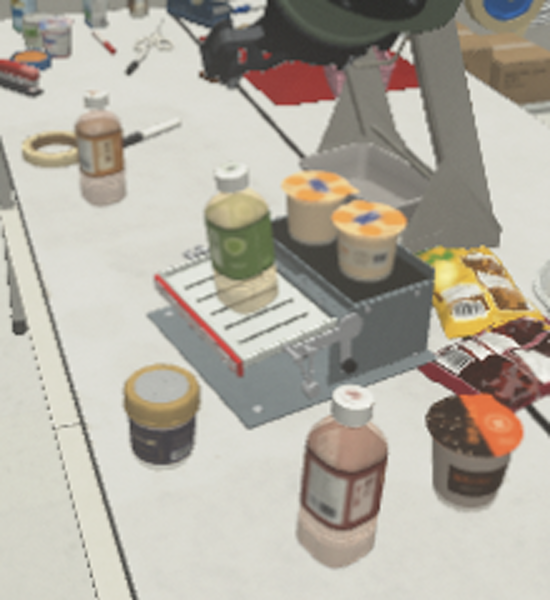

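Side view: the green bottle stands at about (240,235) on the lowered step, and the other goods are still in place. In the step's frame its middle is at x -60 mm, y +1 mm and it is square to the step within 1.6°. I'm handing the job in.

Run:
```python
from bench import *
finish_job(); print(observe()["t"])
```

```text
the job is handed in; nothing more can be done
the job is handed in; nothing more can be done
```

The step is folded down on its stop, the green-label bottle is standing on it, and I handed the job in at about 48 s. The hand-in gives no verdict.

**Step:** I folded it down with the closed fingers. The load at the fingers peaked at about 11 N and fell to nothing, and I stopped there. The step was then about 8 mm below the fingertips, so it snapped over on its own and I never pressed it against the stop. It rests at about -6.6° (front edge down), which is about 1.37 rad on the hinge. That reading was the same after the bottle was placed.

**Bottle:** I gripped it at 50° from straight down, tilted it to match the step, and set it down in steps of under 1 mm. It touched down at about 8 N.

**Last checks:**
- **Bottle position:** its middle is about 60 mm in front of the hinge and 1 mm off the step's middle.
- **Bottle lean:** the camera fit gives about 1.6° off square to the step, against a limit of 5.7°. Part of that may be fit error.
- **Other goods:** in the side picture they stand where they were. I checked this only by eye, not by measuring each one.
- **Arm:** it was well clear of everything.

**What disagreed:** the grip opening read about 65 mm on the 62 mm bottle, and the bottle sat roughly 1 to 2° crooked in the grip. I corrected for this by 2° before setting it down, but the bottle's shift on release suggests I turned it the wrong way. It settled flat on the step after release.

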